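Freeze, save and switch off the scanner

ROBOT

A 7-joint arm with a two-finger parallel gripper is mounted at the origin on the work surface. World frame = base frame: x ahead of the robot, y to its left, z up, the work surface at z = 0. Lengths are in m, angles in rad, forces in N, time in s.
With the tool pointing down it reaches from about 0.425 to 0.875 m from the base axis. Payload 8.4 kg.
Tool frame: the origin (TCP) lies midway between the tips of the shut fingers; the grasp point (between the pads) lies 19 mm behind it (arm.grasp_offset is the distance from the TCP to the grasp point, in m); y points along the fingers, x is the direction in which the jaws open and shut, and the axes are right-handed (so a half turn about y gives the same grasp; the last joint's range is limited). The gripper opens to 85 mm and grips with 20 to 120 N. Pads are 22 mm wide; open, the fingers measure 114 mm over their backs; the gripper's body (76 mm by 85 mm) begins 54 mm behind the grasp point. The pads swing forward as they close: fully open they stand 13 mm farther back than shut.
Start: joints at [-1.413, 0.333, 0.04, 1.465, -0.013, 1.343, -0.059], TCP at [0.165, 0.629, 0.231] pointing down, gripper open.
Joint ranges: [-2.58, 2.58], [-0.38, 2.09], [-1.3, 1.39], [0.25, 2.4], [-1.5, 4.64], [0.08, 2.09], [-2.65, 2.65]. Speed limits (rad/s): [2.22, 2.22, 2.79, 2.79, 3.14, 3.14, 3.14].

INTERFACE

Orientations are given as a unit quaternion [w, x, y, z].
In Python, from cell import arm, vision, job gives the robot as it stands.
- The arm moves only by the tool move_arm, never from a script. Its argument "commands" is a list of rows, each an object with "slide": the shift along the world's x, y, z in mm, a list of three; "dr": the turn, a rotation vector about the world's x, y, z in degrees, a list of three; "jaw": the opening, from 0 (shut) to 1 (fully open). A call has exactly 8 rows; each row is the pose to reach, as a shift and turn from the pose measured when the call began; what a row does not reach only later rows make up. A row lasts 1/12 s, in which the tool goes at most 41.7 mm and 7.16 degrees, less where a joint would pass 70% of its speed; a pose out of reach is approached as far as the arm can. A call with a gripper value outside its range is refused whole. The fingers move at their own pace and stop on an object; the grip force is fixed at half the most. Time passes only in rows, so rows that repeat a pose let the fingers close, or fill a call up. It gives the time, the measured TCP pose, the force and the opening at its end, in the units of the state.
- arm.state(): the state, without advancing time (a new reading comes with each control period).
- vision.read_camera(name): name is "side" or "top" or "wrist"; returns the picture (384x512x3 uint8, blue, green, red); there is no depth.
- vision.camera_info(name): a dict with "vertical_fov" (degrees; the focal length in pixels is half the picture's height over the tangent of half this angle, whatever the lens; pixels are square), "cx", "cy" (the principal point, pixels), "view" (4x4, takes a point from world to camera coordinates). Camera axes: x right, y down, z forward; pixel columns grow to the right and rows downward; lengths in m; the calibration is good to about 2 mm. A picture is of the moment at which its call begins: read the wrist's pose just before it. camera_info takes no time and is no camera call; for the wrist camera it gives the pose at the moment of the call.
- job.job_done(): hands the job in, once; it reports no verdict.
Trained networks look in the newest picture that a camera, given by its name, has taken for a name from the list of things; names that differ only in an ending like _2 or _b are one class to them, and where a whole thing is asked for, a point or a joint stands for the part that bears it (a point fixed in the world has none). Each returns a list of dicts, best first, with "p" (0 to 1); they miss things now and then, are a little off and sometimes report something else, mostly with a low value. They report only what shows in the picture. A call takes as long as a camera call.
- vision.search_frame(camera, thing): "box" ([left, top, right, bottom] in pixels, round what is visible of it).
- vision.regions_of(camera, thing): "region" (384x512 bool, what is visible of it) and "box" ([left, top, right, bottom] in pixels, round what is visible of it).
The state is a dict: "t": time; "qpos": joint angles; "joint_velocities": joint speeds; "effort": joint torques, N m; "position": TCP position; "orientation": TCP orientation; "contact_force": force on the tool from outside, world axes, zero at the start; "wrist_torque": the same for the moment, N m; "width": finger opening in m.
Only numpy, scipy, OpenCV 4.12 (cv2) and the standard library are available. Lean on these libraries where they do the work, as an engineer would, in place of code of your own. Each camera call takes 0.05 s, during which the arm holds its last target.

TASK

The scan is finished, so close the machine down: press the blue key (freeze) fully home, then the green key (save) fully home, and last press the red end of the power rocker fully down to switch it off, in that order. Leave the yellow and white keys up, and do not pick up or shift the probe, the gel bottle or any other loose thing.

Things in the scene. Friction and masses are not known exactly. Their poses are not given: they have to be found in the camera images.
- console: portable scanner, ivory, fixed on the table: flat deck 260 (its x) x 400 (its y) mm, 55 mm high; origin at the centre of its underside, x pointing away from the operator. Behind the deck a screen leans far back, up to 190 mm high. On the deck a 2 x 2 block of square keys, colours in any arrangement, at x -75 and -8, y -34 and +34 mm; the power rocker at x -40, y +120 or -120 mm.
- trackball: dark ball in a round grey mount on the deck, 60 mm across, 23 mm high, fixed, on the other side of the keys from the rocker; origin at its underside. Not part of the job.
- blue_key_top (a point): centre of the top face of the blue key (freeze): a square blue cap 28 x 28 mm on a flat black 42 x 42 mm bezel lying on the scanner's deck. Up, its top is 16 mm above the deck (71 mm above the table); fully home, 8 mm above the deck, 4 mm above the bezel. z up.
- blue_key (a joint): how far the blue key is pressed in, m: 0 = up, 0.008 = fully home against its stop. Takes about 3 N to move all the way, then stops hard; it has no return spring and stays where it is left.
- green_key_top (a point): centre of the top face of the green key (save): a square green cap 28 x 28 mm on a flat black 42 x 42 mm bezel lying on the scanner's deck. Up, its top is 16 mm above the deck (71 mm above the table); fully home, 8 mm above the deck, 4 mm above the bezel. z up.
- green_key (a joint): how far the green key is pressed in, m: 0 = up, 0.008 = fully home against its stop. Takes about 3 N to move all the way, then stops hard; it has no return spring and stays where it is left.
- yellow_key_top (a point): centre of the top face of the yellow key (not part of the job: leave up): a square yellow cap 28 x 28 mm on a flat black 42 x 42 mm bezel lying on the scanner's deck. Up, its top is 16 mm above the deck (71 mm above the table); fully home, 8 mm above the deck, 4 mm above the bezel. z up.
- yellow_key (a joint): how far the yellow key is pressed in, m: 0 = up, 0.008 = fully home against its stop. Takes about 3 N to move all the way, then stops hard; it has no return spring and stays where it is left.
- white_key_top (a point): centre of the top face of the white key (not part of the job: leave up): a square white cap 28 x 28 mm on a flat black 42 x 42 mm bezel lying on the scanner's deck. Up, its top is 16 mm above the deck (71 mm above the table); fully home, 8 mm above the deck, 4 mm above the bezel. z up.
- white_key (a joint): how far the white key is pressed in, m: 0 = up, 0.008 = fully home against its stop. Takes about 3 N to move all the way, then stops hard; it has no return spring and stays where it is left.
- rocker_red (a point): point on the top face of the red half of the power rocker, 21 mm from its pivot: press here, straight down, to switch off. The rocker is a paddle 56 mm (scanner's x) x 26 mm, the half away from the operator red, the other grey, on a black bezel. On, the red end is up, this point 25 mm above the deck; off, it is down, the point 17 mm above the deck.
- rocker (a joint): angle of the power rocker, rad: 0 = on (red end up), 0.40 = off (red end fully down, against its stop). About 3 N straight down at the red point moves it; it has no spring and stays where it is left.
- probe: loose white hand probe, 135 mm long x 46 mm x 28 mm high, lying on the rear strip of the deck, along the scanner's y; origin at the underside of its handle's middle. Leave it.
- gel: loose white gel bottle with blue label, 52 mm diameter, 145 mm high, standing on the table beside the scanner (its +y side); origin at its underside. Leave it.
- cup: loose yellow cup, 76 mm diameter, 85 mm high, on the table beside the scanner (its -y side); origin at its underside. Leave it.
- radio: loose black hand radio lying on the table at the left, 110 x 58 x 34 mm with a 70 mm aerial along its x; origin under its middle. Leave it.
- tape: loose white roll of tape, 90 mm diameter, 45 mm high, on the table at the right; origin at its underside. Leave it.

How it is judged:
By the outcome, as a careful person would: the job done as asked, in the order asked, and still so for the second after the job is handed in, with the robot touching nothing.
It also fails if it takes over 48 s, if anything falls off the work surface, if the arm or the gripper's body presses on something with over 40 N, if the wrist force passes 120 N, or if a joint passes its speed limit or range.

## Working session

There is one attempt and no reset: what is moved stays moved. The work goes in short steps, Python scripts to look and compute and a tool call to move; the robot and the scene stay as the last step left them, time stands still between calls to the robot, and variables do not carry over. Pictures are saved under pics/ and viewed, and the job is handed in when it is done.

Besides the shell and the picture viewer there is one more tool, called after "Emit:" by a JSON object that holds its "method" and its "body", one argument or row to a line. move_arm: Moves the arm, as the interface text tells. Its arguments: {"type":"object","properties":{"commands":{"type":"array","items":{"type":"object","properties":{"slide":{"type":"array","items":{"type":"number"}},"dr":{"type":"array","items":{"type":"number"}},"jaw":{"type":"number"}}}}},"required":["commands"]}

```bash
mkdir -p pics; ls; python3 - <<'E'
from cell import arm,vision,job
import cv2
s=arm.state();print(s)
for c in("top","side"):
    im=vision.read_camera(c);cv2.imwrite(f"pics/{c}0.png",im)
    i=vision.camera_info(c);print(c,i)
    for n in("blue_key_top","green_key_top","yellow_key_top","white_key_top","rocker_red"):
        print(n,[(r['box'],round(r['p'],2)) for r in vision.search_frame(c,n)[:2]])
E
```

```text
pics
{'t': 0.0, 'qpos': array([-1.41317693,  0.33391492,  0.03986845,  1.4663026 , -0.01337982,
        1.34329652, -0.05848748]), 'joint_velocities': array([ 0.00173894, -0.00080891, -0.00023255,  0.0022599 ,  0.00080504,
        0.00119199, -0.00088465]), 'effort': array([-2.47398202e-05, -6.58571863e+01,  1.36554714e+00, -4.05545998e+01,
        1.68151420e-02,  1.31366783e-02,  1.97303814e-05]), 'position': array([0.16501677, 0.62821879, 0.23040327]), 'orientation': array([-0.5595179 ,  0.56030366,  0.43142199, -0.43228994]), 'contact_force': array([0.42126998, 0.25807512, 0.17391045]), 'wrist_torque': array([ 0.01961574, -0.00377938,  0.02745098]), 'width': 0.08520467590326815}
top {'vertical_fov': 43.3841879455255, 'cx': 264.31666337632566, 'cy': 190.95572679097168, 'view': array([[ 0.02212024, -0.99972653, -0.00758728,  0.01886866],
       [-0.99471077, -0.02124657, -0.10049414,  0.54334269],
       [ 0.10030545,  0.00977011, -0.99490872,  1.448731  ],
       [ 0.        ,  0.        ,  0.        ,  1.        ]])}
blue_key_top []
green_key_top [([255.1, 170.5, 263.1, 179.1], 0.65)]
yellow_key_top [([255.4, 193.4, 265.6, 203.5], 0.62)]
white_key_top [([228.1, 193.8, 240.8, 203.1], 0.64)]
rocker_red [([282.7, 172.9, 295.9, 192.8], 0.48)]
side {'vertical_fov': 48.58652219011862, 'cx': 254.1115374581035, 'cy': 193.0782193528513, 'view': array([[ 0.72476415, -0.68899357, -0.0021903 , -0.38546033],
       [-0.49084552, -0.51409271, -0.70340555,  0.32170601],
       [ 0.48351588,  0.51087822, -0.71078537,  1.08545368],
       [ 0.        ,  0.        ,  0.        ,  1.        ]])}
blue_key_top [([234.4, 168.6, 247.7, 173.3], 0.62)]
green_key_top [([251.0, 179.0, 262.2, 188.5], 0.38)]
yellow_key_top []
white_key_top [([181.9, 84.9, 364.9, 242.7], 0.61), ([222.5, 176.1, 231.8, 187.4], 0.51)]
rocker_red []
```

```bash
python3 - <<'E'
import cv2
for c,(a,b,d,e) in dict(top=(60,290,110,420),side=(70,270,120,390)).items():
    im=cv2.imread(f"pics/{c}0.png")[a:b,d:e]
    cv2.imwrite(f"pics/{c}0z.png",cv2.resize(im,None,fx=2.5,fy=2.5,interpolation=cv2.INTER_CUBIC))
E
```

```text
(no output)
```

View pics/top0z.png

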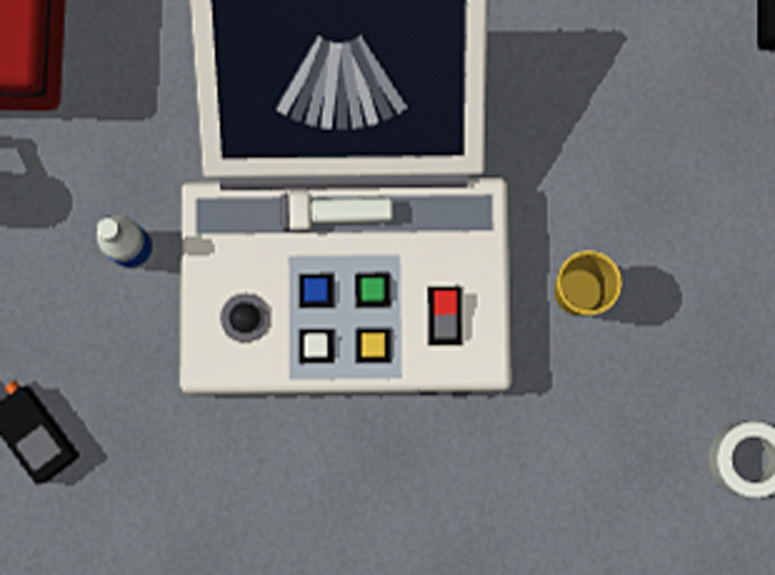

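View pics/side0z.png

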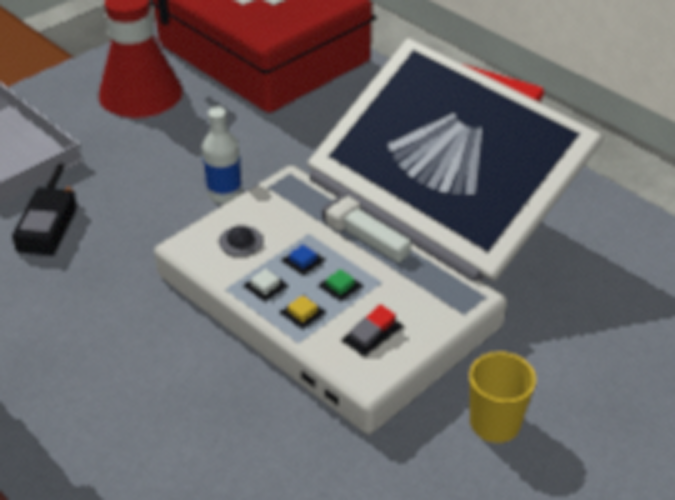

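View pics/side0.png

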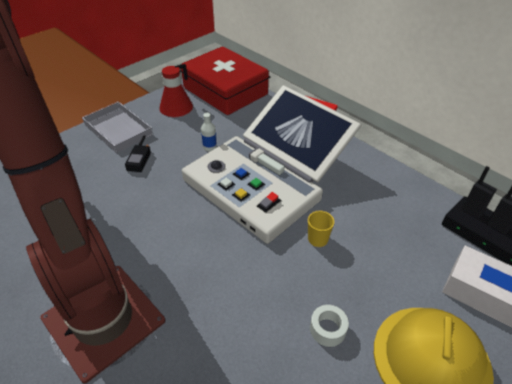

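The top view shows blue far left and green far right, white near left and yellow near right, with the rocker on the right (-y) and its red end away from the robot. Next I fit the console pose from the colour centroids in both views.

```bash
cat > h.py <<'E'
import numpy as np,cv2
def K(i,h=384):
    f=h/2/np.tan(np.radians(i['vertical_fov'])/2);return f
def proj(i,P):
    P=np.atleast_2d(P);c=P@i['view'][:3,:3].T+i['view'][:3,3];f=K(i)
    return np.c_[i['cx']+f*c[:,0]/c[:,2],i['cy']+f*c[:,1]/c[:,2]]
def back(i,uv,z):
    f=K(i);R=i['view'][:3,:3];t=i['view'][:3,3]
    d=R.T@np.array([(uv[0]-i['cx'])/f,(uv[1]-i['cy'])/f,1]);o=-R.T@t
    return o+d*(z-o[2])/d[2]
def blob(im,name,box):
    hsv=cv2.cvtColor(im,cv2.COLOR_BGR2HSV);H,S,V=cv2.split(hsv)
    m={'blue':(H>105)&(H<130)&(S>140)&(V>90),'green':(H>45)&(H<85)&(S>100)&(V>70),'yellow':(H>15)&(H<35)&(S>100)&(V>120),
       'red':((H<8)|(H>172))&(S>140)&(V>120),'white':(S<40)&(V>200)}[name]
    k=np.zeros_like(m);l,t,r,b=box;k[t:b,l:r]=m[t:b,l:r];ys,xs=np.nonzero(k)
    return xs.mean(),ys.mean(),len(xs)
E
python3 - <<'E'
from cell import vision
from h import *
from scipy.optimize import least_squares
boxes=dict(top=(225,160,300,205),side=(215,160,285,215))
zs=dict(blue=.071,green=.071,yellow=.071,red=.08)
loc=dict(blue=(-8,34),green=(-8,-34),yellow=(-75,-34),red=(-19+0,-120))
obs=[]
for c in boxes:
    im=cv2.imread(f"pics/{c}0.png");i=vision.camera_info(c)
    for n in zs:
        u=blob(im,n,boxes[c]);print(c,n,np.round(u,1),np.round(back(i,u[:2],zs[n]),4))
        obs.append((i,n,u[:2]))
def res(p,cams=None):
    ct,st=np.cos(p[2]),np.sin(p[2]);r=[]
    for i,n,u in obs:
        x,y=np.array(loc[n])/1000
        if n=='red':x=-.025
        P=[p[0]+ct*x-st*y,p[1]+st*x+ct*y,zs[n]]
        r+=list((proj(i,P)[0]-u))
    return np.array(r)
s=least_squares(res,[.55,0,0],loss='soft_l1');print(s.x,np.round(s.fun.reshape(-1,2),1))
p=s.x;ct,st=np.cos(p[2]),np.sin(p[2])
for n,(x,y) in dict(blue=(-8,34),green=(-8,-34),yellow=(-75,-34),white=(-75,34),red=(-19,-120)).items():
    x/=1000;y/=1000;print(n,np.round([p[0]+ct*x-st*y,p[1]+st*x+ct*y],4))
E
```

```text
top blue [236.  175.4  89. ] [0.583  0.1157 0.071 ]
top green [258.5 175.2  91. ] [0.5853 0.0486 0.071 ]
top yellow [259.  197.5  90. ] [0.5186 0.0456 0.071 ]
top red [288.  180.5  90. ] [ 0.57   -0.0391  0.08  ]
side blue [240.5 171.8  50. ] [0.5772 0.111  0.071 ]
side green [255.6 182.1  64. ] [0.5791 0.0428 0.071 ]
side yellow [240.5 192.4  59. ] [0.5142 0.0419 0.071 ]
side red [272.  196.2  58. ] [ 0.5659 -0.0424  0.08  ]
[0.59065864 0.08112657 0.03000391] [[ 0.3  0.5]
 [ 0.5  0.5]
 [ 0.2  0.6]
 [ 0.2  0.3]
 [ 0.2 -1.2]
 [ 0.2 -1.4]
 [-0.  -0.9]
 [ 0.1 -1. ]]
blue [0.5816 0.1149]
green [0.5837 0.0469]
yellow [0.5167 0.0449]
white [0.5147 0.1129]
red [ 0.5753 -0.0394]
```

```bash
python3 - <<'E'
from cell import arm
from scipy.spatial.transform import Rotation as R
s=arm.state();q=s['orientation'];r=R.from_quat([*q[1:],q[0]]);print(r.as_matrix().round(3),s['t'])
E
```

```text
[[ 0.254 -0.    -0.967]
 [ 0.967  0.     0.254]
 [ 0.    -1.     0.   ]] 0.6
```

Emit:
{"method": "move_arm", "body": {
  "commands": [
    {"slide": [20,-25,0],"dr": [0,0,1],"jaw": 0},
    {"slide": [45,-56,0],"dr": [0,0,3],"jaw": 0},
    {"slide": [70,-87,0],"dr": [0,0,5],"jaw": 0},
    {"slide": [95,-118,0],"dr": [0,0,7],"jaw": 0},
    {"slide": [120,-149,0],"dr": [0,0,9],"jaw": 0},
    {"slide": [145,-180,0],"dr": [0,0,11],"jaw": 0},
    {"slide": [170,-211,0],"dr": [0,0,13],"jaw": 0},
    {"slide": [195,-242,0],"dr": [0,0,16.4],"jaw": 0}
  ]
}}

```text
t: 1.27
position: [0.3611, 0.385, 0.2316]
orientation: [-0.492, 0.492, 0.508, -0.507]
contact_force: [0.4, 0.4, -0.4]
width: 0.0002
```

Emit:
{"method": "move_arm", "body": {
  "commands": [
    {"slide": [25,-31,0],"dr": [0,0,0],"jaw": 0},
    {"slide": [50,-62,0],"dr": [0,0,0],"jaw": 0},
    {"slide": [75,-93,0],"dr": [0,0,0],"jaw": 0},
    {"slide": [100,-124,0],"dr": [0,0,0],"jaw": 0},
    {"slide": [125,-155,0],"dr": [0,0,0],"jaw": 0},
    {"slide": [145,-180,0],"dr": [0,0,0],"jaw": 0},
    {"slide": [160,-198,0],"dr": [0,0,0],"jaw": 0},
    {"slide": [160,-198,0],"dr": [0,0,0],"jaw": 0}
  ]
}}

```text
t: 1.93
position: [0.524, 0.1814, 0.232]
orientation: [-0.493, 0.495, 0.506, -0.506]
contact_force: [-0.4, -0.4, 0.1]
width: -0.0003
```

```bash
python3 - <<'E'
from cell import arm,vision
from h import *
i=vision.camera_info("wrist");im=vision.read_camera("wrist");cv2.imwrite("pics/w1.png",im)
print(i)
for n,P in dict(blue=(.5816,.1149,.071),green=(.5837,.0469,.071),red=(.5753,-.0394,.08),yellow=(.5167,.0449,.071)).items(): print(n,proj(i,P).round(0))
s=arm.state();print(s['position'],s['qpos'])
E
```

```text
{'vertical_fov': 66.18426768488622, 'cx': 256.4905098077685, 'cy': 195.0120603633911, 'view': array([[-0.02380738,  0.99971585, -0.00119547, -0.16880719],
       [ 0.95644146,  0.02312483,  0.29100682, -0.54408489],
       [ 0.29095178,  0.00578471, -0.95672023,  0.22679635],
       [ 0.        ,  0.        ,  0.        ,  1.        ]])}
blue [[196. 227.]]
green [[135. 227.]]
red [[ 50. 221.]]
yellow [[127. 168.]]
[0.52247736 0.18414482 0.23176793] [-0.79094713  0.13612972  0.41197867  1.72015713 -0.05611542  1.29611184
  1.22932228]
```

View pics/w1.png

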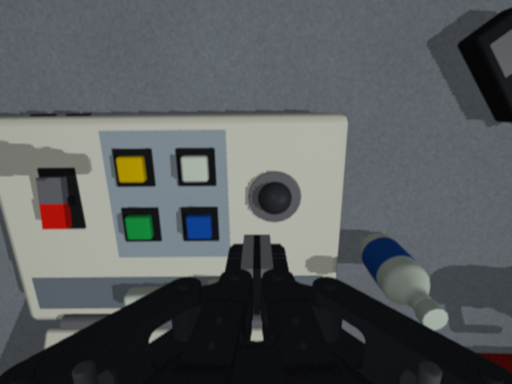

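The wrist view agrees with the fit to a few pixels: blue (200,225), green (139,225), yellow (130,168), red (56,215). I'll refine with it.

```bash
python3 - <<'E'
import cv2
im=cv2.imread("pics/w1.png")[120:270,20:240]
cv2.imwrite("pics/w1z.png",cv2.resize(im,None,fx=3.6,fy=3.6,interpolation=cv2.INTER_CUBIC))
from cell import vision
from h import *
i=vision.camera_info("wrist");im=cv2.imread("pics/w1.png")
for n,b in dict(blue=(180,205,218,245),green=(120,205,160,245),yellow=(110,148,155,188),white=(175,148,215,188),red=(35,195,80,235)).items():
    u=blob(im,n,b);print(n,np.round(u,1),back(i,u[:2],.069 if n!='red' else .08).round(4))
E
```

```text
blue [198.7 227.  562. ] [0.5808 0.1209 0.069 ]
green [138.7 227.4 623. ] [0.5831 0.0536 0.069 ]
yellow [130.5 169.  655. ] [0.5165 0.0509 0.069 ]
white [nan nan  0.] [nan nan nan]
red [ 53.  215.9 618. ] [ 0.5674 -0.0322  0.08  ]h.py:16: RuntimeWarning: Mean of empty slice.
  return xs.mean(),ys.mean(),len(xs)
  ret = ret.dtype.type(ret / rcount)
```

View pics/w1z.png

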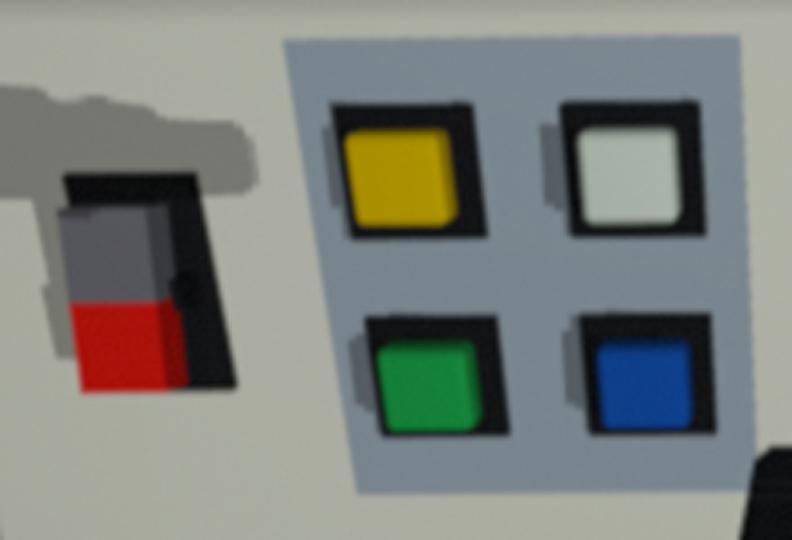

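Emit:
{"method": "move_arm", "body": {
  "commands": [
    {"slide": [20,-24,-15],"dr": [0,0,0],"jaw": 0},
    {"slide": [40,-46,-40],"dr": [0,0,0],"jaw": 0},
    {"slide": [58,-66,-70],"dr": [0,0,0],"jaw": 0},
    {"slide": [58,-68,-90],"dr": [0,0,0],"jaw": 0},
    {"slide": [58,-68,-90],"dr": [0,0,0],"jaw": 0},
    {"slide": [58,-68,-90],"dr": [0,0,0],"jaw": 0},
    {"slide": [58,-68,-90],"dr": [0,0,0],"jaw": 0},
    {"slide": [58,-68,-90],"dr": [0,0,0],"jaw": 0}
  ]
}}

```text
t: 2.65
position: [0.5809, 0.118, 0.1437]
orientation: [-0.493, 0.493, 0.508, -0.506]
contact_force: [0.4, -0.9, 0.4]
width: -0.0001
```

```bash
python3 - <<'E'
from cell import arm,vision
from h import *
import time
vision.read_camera("side")
s=arm.state();i=vision.camera_info("wrist");im=vision.read_camera("wrist");cv2.imwrite("pics/w2.png",im)
print(s['position'],arm.state()['position'])
R=i['view'][:3,:3];print(proj(i,s['position']))
for n,b in dict(blue=(0,0,512,384),green=(0,0,512,384),yellow=(0,0,512,384),red=(0,0,300,384)).items():
    u=blob(im,n,b);print(n,np.round(u,1),back(i,u[:2],.071 if n!='red' else .08).round(4))
E
```

```text
[0.5809672  0.11776024 0.14360036] [0.58093235 0.1174619  0.14340629]
[[256.05740629 248.58137852]]
blue [ 255.2  206.4 1075. ] [0.5822 0.1171 0.071 ]
green [ 168.9  207.  1194. ] [0.5846 0.0503 0.071 ]
yellow [ 159.8  118.5 1420. ] [0.5182 0.0477 0.071 ]
red [ 55.  170.9  29. ] [ 0.5563 -0.0268  0.08  ]
```

View pics/w2.png

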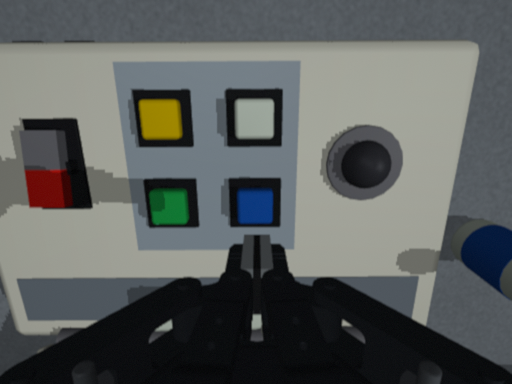

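Blue key's cap sits at (255,206), directly in line with the tip. Descending.

Emit:
{"method": "move_arm", "body": {
  "commands": [
    {"slide": [1,0,-20],"dr": [0,0,0],"jaw": 0},
    {"slide": [1,0,-45],"dr": [0,0,0],"jaw": 0},
    {"slide": [1,0,-62],"dr": [0,0,0],"jaw": 0},
    {"slide": [1,0,-70],"dr": [0,0,0],"jaw": 0},
    {"slide": [1,0,-75],"dr": [0,0,0],"jaw": 0},
    {"slide": [1,0,-79],"dr": [0,0,0],"jaw": 0},
    {"slide": [1,0,-81],"dr": [0,0,0],"jaw": 0},
    {"slide": [1,0,-82],"dr": [0,0,0],"jaw": 0}
  ]
}}

```text
t: 3.42
position: [0.5823, 0.1179, 0.0629]
orientation: [-0.493, 0.493, 0.508, -0.505]
contact_force: [-8.6, -0.3, 17.7]
width: 0.0003
```

Emit:
{"method": "move_arm", "body": {
  "commands": [
    {"slide": [0,0,-1],"dr": [0,0,0],"jaw": 0},
    {"slide": [0,0,-2],"dr": [0,0,0],"jaw": 0},
    {"slide": [0,0,-2],"dr": [0,0,0],"jaw": 0},
    {"slide": [0,0,0],"dr": [0,0,0],"jaw": 0},
    {"slide": [0,0,10],"dr": [0,0,0],"jaw": 0},
    {"slide": [0,0,35],"dr": [0,0,0],"jaw": 0},
    {"slide": [0,0,55],"dr": [0,0,0],"jaw": 0},
    {"slide": [0,0,60],"dr": [0,0,0],"jaw": 0}
  ]
}}

```text
t: 4.08
position: [0.5845, 0.1181, 0.1272]
orientation: [-0.492, 0.494, 0.51, -0.503]
contact_force: [1.1, 0.1, -0.2]
width: -0.0002
```

Emit:
{"method": "move_arm", "body": {
  "commands": [
    {"slide": [1,-25,3],"dr": [0,0,0],"jaw": 0},
    {"slide": [2,-50,5],"dr": [0,0,0],"jaw": 0},
    {"slide": [3,-67,5],"dr": [0,0,0],"jaw": 0},
    {"slide": [3,-67,5],"dr": [0,0,0],"jaw": 0},
    {"slide": [3,-67,5],"dr": [0,0,0],"jaw": 0},
    {"slide": [3,-67,5],"dr": [0,0,0],"jaw": 0},
    {"slide": [3,-67,5],"dr": [0,0,0],"jaw": 0},
    {"slide": [3,-67,5],"dr": [0,0,0],"jaw": 0}
  ]
}}

```text
t: 4.75
position: [0.5875, 0.0523, 0.1321]
orientation: [-0.492, 0.494, 0.511, -0.504]
contact_force: [0.8, 0.0, -0.3]
width: -0.0006
```

```bash
python3 - <<'E'
from cell import arm,vision
from h import *
s=arm.state();i=vision.camera_info("wrist");im=vision.read_camera("wrist");cv2.imwrite("pics/w3.png",im)
print(s['position'],proj(i,s['position']))
for n,b in dict(green=(0,0,512,384),yellow=(0,0,512,384),red=(0,0,300,384)).items():
    u=blob(im,n,b);print(n,np.round(u,1),back(i,u[:2],.071 if n!='red' else .08).round(4))
u=blob(im,'blue',(0,0,420,384));print(u,back(i,u[:2],.063))
E
```

```text
[0.58745987 0.05233966 0.13213419] [[256.13137469 248.63123663]]
green [ 251.3  205.4 1314. ] [0.5844 0.0489 0.071 ]
yellow [ 250.8  111.9 1597. ] [0.5185 0.047  0.071 ]
red [126.8 174.9 701. ] [ 0.5617 -0.0358  0.08  ]
(np.float64(340.8080357142857), np.float64(201.94464285714287), 1120) [0.5825473  0.11671418 0.063     ]
```

View pics/w3.png

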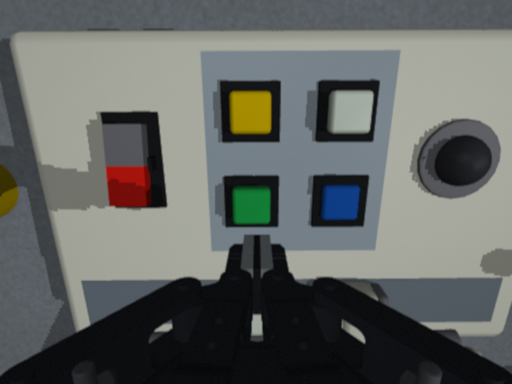

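Blue looks lower now (341,202). Green, at (251,205), needs a shift of about -3 mm in x and y.

Emit:
{"method": "move_arm", "body": {
  "commands": [
    {"slide": [-3,-3,-20],"dr": [0,0,0],"jaw": 0},
    {"slide": [-3,-3,-40],"dr": [0,0,0],"jaw": 0},
    {"slide": [-3,-3,-52],"dr": [0,0,0],"jaw": 0},
    {"slide": [-3,-3,-60],"dr": [0,0,0],"jaw": 0},
    {"slide": [-3,-3,-64],"dr": [0,0,0],"jaw": 0},
    {"slide": [-3,-3,-68],"dr": [0,0,0],"jaw": 0},
    {"slide": [-3,-3,-70],"dr": [0,0,0],"jaw": 0},
    {"slide": [-3,-3,-71],"dr": [0,0,0],"jaw": 0}
  ]
}}

```text
t: 5.47
position: [0.5846, 0.0494, 0.0627]
orientation: [-0.492, 0.494, 0.511, -0.504]
contact_force: [-12.2, 0.2, 24.4]
width: 0.0001
```

Emit:
{"method": "move_arm", "body": {
  "commands": [
    {"slide": [0,0,-1],"dr": [0,0,0],"jaw": 0},
    {"slide": [0,0,-2],"dr": [0,0,0],"jaw": 0},
    {"slide": [0,0,-2],"dr": [0,0,0],"jaw": 0},
    {"slide": [0,0,0],"dr": [0,0,0],"jaw": 0},
    {"slide": [0,0,10],"dr": [0,0,0],"jaw": 0},
    {"slide": [0,0,35],"dr": [0,0,0],"jaw": 0},
    {"slide": [0,0,55],"dr": [0,0,0],"jaw": 0},
    {"slide": [0,0,60],"dr": [0,0,0],"jaw": 0}
  ]
}}

```text
t: 6.13
position: [0.5869, 0.0494, 0.127]
orientation: [-0.491, 0.495, 0.512, -0.502]
contact_force: [0.5, 0.8, 0.3]
width: -0.0
```

Emit:
{"method": "move_arm", "body": {
  "commands": [
    {"slide": [-2,-25,10],"dr": [0,0,0],"jaw": 0},
    {"slide": [-4,-50,15],"dr": [0,0,0],"jaw": 0},
    {"slide": [-6,-75,15],"dr": [0,0,0],"jaw": 0},
    {"slide": [-7,-87,15],"dr": [0,0,0],"jaw": 0},
    {"slide": [-7,-87,15],"dr": [0,0,0],"jaw": 0},
    {"slide": [-7,-87,15],"dr": [0,0,0],"jaw": 0},
    {"slide": [-7,-87,15],"dr": [0,0,0],"jaw": 0},
    {"slide": [-7,-87,15],"dr": [0,0,0],"jaw": 0}
  ]
}}

```text
t: 6.8
position: [0.58, -0.0359, 0.1417]
orientation: [-0.49, 0.494, 0.513, -0.502]
contact_force: [-0.2, 0.6, 0.5]
width: -0.0002
```

```bash
python3 - <<'E'
from cell import arm,vision
from h import *
s=arm.state();i=vision.camera_info("wrist");im=vision.read_camera("wrist");cv2.imwrite("pics/w4.png",im)
print(s['position'],proj(i,s['position']))
u=blob(im,'red',(0,0,512,384));print(u,back(i,u[:2],.08),back(i,u[:2],.075))
E
```

```text
[ 0.58002503 -0.03588294  0.14171453] [[256.05148322 248.59303446]]
(np.float64(253.06856702619413), np.float64(194.93528505392914), 1298) [ 0.56940792 -0.03807085  0.08      ] [ 0.57099499 -0.03805123  0.075     ]
```

View pics/w4.png

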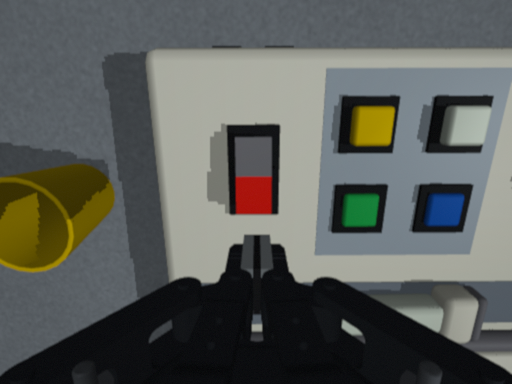

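Both pressed keys are down, green (361,210) and blue (445,210). The red half is centred at (253,195), so I move -2 mm in x and y and then press down.

Emit:
{"method": "move_arm", "body": {
  "commands": [
    {"slide": [-2,-2,-20],"dr": [0,0,0],"jaw": 0},
    {"slide": [-2,-2,-40],"dr": [0,0,0],"jaw": 0},
    {"slide": [-2,-2,-52],"dr": [0,0,0],"jaw": 0},
    {"slide": [-2,-2,-58],"dr": [0,0,0],"jaw": 0},
    {"slide": [-2,-2,-62],"dr": [0,0,0],"jaw": 0},
    {"slide": [-2,-2,-65],"dr": [0,0,0],"jaw": 0},
    {"slide": [-2,-2,-67],"dr": [0,0,0],"jaw": 0},
    {"slide": [-2,-2,-68],"dr": [0,0,0],"jaw": 0}
  ]
}}

```text
t: 7.52
position: [0.5788, -0.0376, 0.0745]
orientation: [-0.49, 0.494, 0.513, -0.502]
contact_force: [-0.3, 1.7, 5.1]
width: 0.0004
```

Emit:
{"method": "move_arm", "body": {
  "commands": [
    {"slide": [0,0,-1],"dr": [0,0,0],"jaw": 0},
    {"slide": [0,0,-2],"dr": [0,0,0],"jaw": 0},
    {"slide": [0,0,-2],"dr": [0,0,0],"jaw": 0},
    {"slide": [0,0,-3],"dr": [0,0,0],"jaw": 0},
    {"slide": [0,0,-3],"dr": [0,0,0],"jaw": 0},
    {"slide": [0,0,-3],"dr": [0,0,0],"jaw": 0},
    {"slide": [0,0,-3],"dr": [0,0,0],"jaw": 0},
    {"slide": [0,0,-3],"dr": [0,0,0],"jaw": 0}
  ]
}}

```text
t: 8.18
position: [0.5795, -0.0376, 0.0729]
orientation: [-0.49, 0.495, 0.514, -0.501]
contact_force: [-4.6, 2.4, 12.9]
width: -0.0
```

Emit:
{"method": "move_arm", "body": {
  "commands": [
    {"slide": [0,0,-2],"dr": [0,0,0],"jaw": 0},
    {"slide": [0,0,-3],"dr": [0,0,0],"jaw": 0},
    {"slide": [0,0,-3],"dr": [0,0,0],"jaw": 0},
    {"slide": [0,0,-3],"dr": [0,0,0],"jaw": 0},
    {"slide": [0,0,-3],"dr": [0,0,0],"jaw": 0},
    {"slide": [0,0,-3],"dr": [0,0,0],"jaw": 0},
    {"slide": [0,0,-3],"dr": [0,0,0],"jaw": 0},
    {"slide": [0,0,-3],"dr": [0,0,0],"jaw": 0}
  ]
}}

```text
t: 8.85
position: [0.5797, -0.0376, 0.0725]
orientation: [-0.49, 0.495, 0.514, -0.501]
contact_force: [-13.4, 2.9, 30.6]
width: 0.0001
```

Hard stop (30 N, no further travel). Retract upward.

Emit:
{"method": "move_arm", "body": {
  "commands": [
    {"slide": [0,0,2],"dr": [0,0,0],"jaw": 0},
    {"slide": [0,0,20],"dr": [0,0,0],"jaw": 0},
    {"slide": [0,0,50],"dr": [0,0,0],"jaw": 0},
    {"slide": [-20,10,85],"dr": [0,0,0],"jaw": 0},
    {"slide": [-45,25,110],"dr": [0,0,0],"jaw": 0},
    {"slide": [-70,40,120],"dr": [0,0,0],"jaw": 0},
    {"slide": [-80,45,120],"dr": [0,0,0],"jaw": 0},
    {"slide": [-80,45,120],"dr": [0,0,0],"jaw": 0}
  ]
}}

```text
t: 9.52
position: [0.4983, 0.0088, 0.193]
orientation: [-0.49, 0.494, 0.516, -0.5]
contact_force: [1.0, -1.4, -0.0]
width: -0.0
```

```bash
python3 - <<'E'
from cell import arm,vision
from h import *
im=vision.read_camera("wrist");cv2.imwrite("pics/w5.png",cv2.resize(im,(800,600)))
im=vision.read_camera("side")[140:240,170:320];cv2.imwrite("pics/s5.png",cv2.resize(im,None,fx=5,fy=5,interpolation=cv2.INTER_CUBIC))
print(arm.state()['position'],arm.state()['contact_force'])
E
```

```text
[0.49973642 0.00721524 0.19216253] [ 0.05473858 -0.23045447  0.64256881]
```

View pics/w5.png

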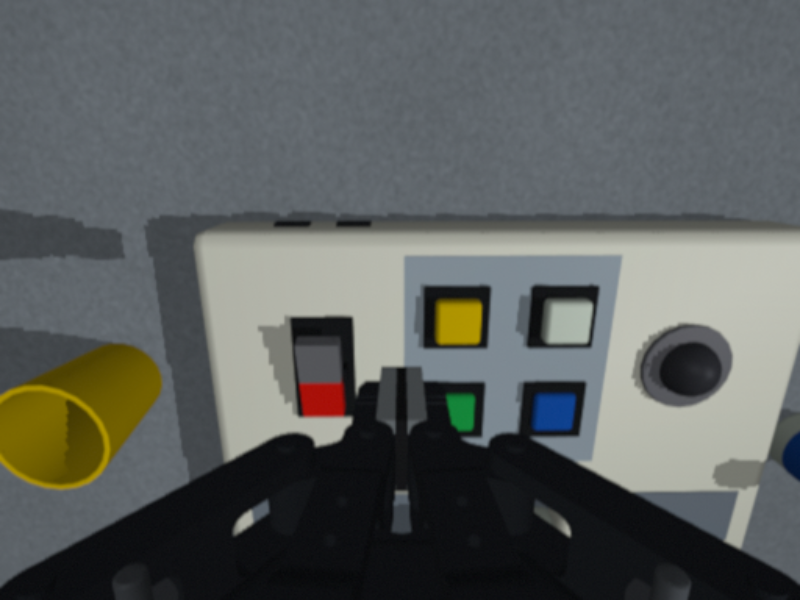

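View pics/s5.png

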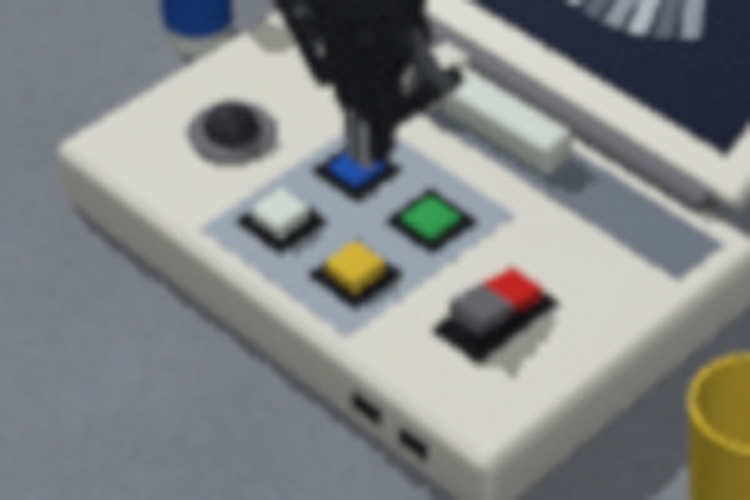

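Both views show blue, green and the red end of the rocker down, and yellow and white up. The probe, cup and gel bottle are where they were. Handing in.

```bash
python3 -c "
from cell import job
print(job.job_done())"
```

```text
the job is handed in; nothing more can be done
None
```

I pressed the blue key, then the green key, then the red end of the power rocker, all to their stops. I retracted the arm clear and handed the job in at about 9.6 s.

| Press | Tip height at the stop | Full travel should give | Force measured |
|---|---|---|---|
| Blue key | 62.9 mm | 63 mm | about 18 N |
| Green key | 62.7 mm | 63 mm | about 24 N |
| Rocker, red end | 72.5 mm | about 72 mm | about 31 N |

I pushed each key a further 2 mm of command after these readings, but took no reading at that depth. On the rocker, the force rose from 13 to 31 N with almost no further movement, so I took that as the stop.

- **Final pictures:** the blue key, green key and red end of the rocker are down. The yellow and white keys are up. The probe, cup and gel bottle look undisturbed. The last close-ups didn't cover the radio and tape, but the arm stayed well clear of both.
- **Disagreement:** the camera views differed by up to about 9 mm on key positions, partly because the arm was still settling in the first wrist picture. I took a new wrist picture above each press point and used that instead.

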